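# Sort the bits left after the calendar lesson

## Task

Sort the five loose bits on the front of the bench into the three trays behind them: one long pine stick in each lane of the tray with the divider, the eraser and the small metal sharpener side by side in the round steel dish, and the offcut block in the plain square tray. Everything must lie flat on the floor of its tray, not leaning on a rim and not on top of something else. Leave the glue bottle and the screw tin standing where they are.

Things in the scene. Friction and masses are not known exactly. Their poses are not given: they have to be found in the camera images.
- stick_a: pine stick, the longest of the loose wooden pieces: 13 wide, 104 long, 23 high, lying on the bench (pencil marks on its top edge). Origin at the centre of the underside; x across its width, y along its length, z up. Grip it across its width. The two sticks are alike.
- stick_b: pine stick, the longest of the loose wooden pieces: 13 wide, 104 long, 23 high, lying on the bench (pencil marks on its top edge). Origin at the centre of the underside; x across its width, y along its length, z up. Grip it across its width. The two sticks are alike.
- eraser: eraser, half blue sleeve and half white, 20 wide, 42 long, 13 high, lying flat. Origin at the centre of the underside; x across its width, y along its length, z up. Grip it across its width.
- sharpener: small silver metal pencil sharpener, a block 15 wide, 25 long, 13 high, lying flat. Origin at the centre of the underside; x across its width, y along its length, z up. Grip it across its width.
- offcut: offcut of pine, a short thick block 28 wide, 62 long, 28 high, lying on the bench. Origin at the centre of the underside; x across its width, y along its length, z up. Grip it across its width.
- lane_tray: low open wooden tray fixed to the bench, the only one with a divider: outside 150 along its x and 142 along its y, walls and divider 5 thick, rim 18 high, floor 4 thick (floor top 4 above the bench). The divider runs along x in the middle (y = 0) and makes two lanes, each 140 long and 63.5 wide, with centre lines at y = +34 and y = -34. Origin at the centre of the underside, z up.
- square_tray: low open wooden tray without divider, fixed to the bench: outside 130 x 130, walls 5 thick, rim 18 high, floor 4 thick, inside 120 x 120. Origin at the centre of the underside, x and y along its sides, z up.
- round_dish: low round open steel dish fixed to the bench: 150 across at the rim, rim 14 high, wall 3 thick, floor 3 thick, floor about 134 across. Origin at the centre of the underside, z up.
- glue_bottle: white glue bottle with a blue cap standing behind the trays, 57 across, 152 high, not to be disturbed. Origin at the centre of its underside, z up.
- screw_tin: green printed tin can of screws standing behind the trays, 57 across, 72 high, not to be disturbed. Origin at the centre of its underside, z up.

How it is judged:
By the outcome, as a careful person would: the job done as asked, in the order asked, and still so for the second after the job is handed in, with the robot touching nothing.
It also fails if it takes over 112 s, if anything falls off the work surface, if the arm or the gripper's body presses on something with over 40 N, if the wrist force passes 120 N, or if a joint passes its speed limit or range.

## Robot

A 6-joint arm with a two-finger parallel gripper is mounted at the origin on a cart in front of the work surface, level with it; the furniture and walls round the work are solid. World frame = base frame: x ahead of the robot, y to its left, z up, the work surface at z = 0. Lengths are in m, angles in degrees, forces in N, time in s.
With the tool pointing down it reaches from about 0.35 to 0.875 m from the base axis. Payload 4.2 kg.
Tool frame: the origin (TCP) lies at the centre of the arm's flange, where the gripper is bolted on; the fingertips stand 182 mm ahead of it and the grasp point (between the pads) lies 164 mm ahead of it (r.nose_length is the distance from the TCP to the fingertips, in m); z points along the fingers, y is the line along which they close (so a half turn about z gives the same grasp; the last joint's range is limited). The gripper opens to 87 mm and grips with 3 to 60 N. Pads are 19 mm wide; open, the fingers measure 117 mm over their backs; the gripper's body (75 mm by 190 mm) begins 51 mm behind the grasp point.
Start: joints at [81.051, 22.042, 0.453, 0, -68.411, -14.817], TCP at [0.252, 0.572, 0.405] pointing down, gripper open.
Joint ranges: [-179.83, 179.83], [-69.29, 118.12], [-61.27, 80.66], [-181.25, 117.63], [-171.15, -9.14], [-177.46, 177.46]. Speed limits (degrees/s): [159.86, 159.86, 180, 180, 180, 180].

## Interface

Orientations are given as a 3x3 rotation matrix whose columns are the frame's x, y, z axes.
In Python, from station import r, vision gives the robot as it stands. The module is installed in compiled form; this text tells all that it offers.
- The arm moves only by the shell command python3 -m creep 'ROWS'. ROWS is JSON, a list of rows, each a list of 7 numbers: the opening, from -1 (shut) to 1 (fully open), then the shift along the tool's x, y, z in mm, then the turn, a rotation vector about the tool's x, y, z in degrees. A call has 1 to 8 rows; each row is the pose to reach, as a shift and turn from the pose commanded when the call began, along the tool's axes at that moment; what a row does not reach only later rows make up. A row lasts 1/12 s, in which the tool goes at most 41.7 mm and 7.16 degrees, less where a joint would pass 70% of its speed; a pose out of reach is approached as far as the arm can. A call with a gripper value outside its range is refused whole. The fingers move at their own pace and stop on an object; the grip force is fixed at half the most. Time passes only in rows, so rows that repeat a pose let the fingers close. It gives the time, the measured TCP pose, the force, the opening and the grip force at its end, in the units of the state.
- r.sense(): the state, without advancing time (a new reading comes with each control period).
- vision.capture(name): name is "scene" or "top"; returns (picture, depth): 480x640x3 uint8, red, green, blue; 480x640 float32, m along the optical axis (not along the pixel's ray), 0 where there is no reading.
- vision.camera_model(name): a dict with "vertical_fov" (degrees; the focal length in pixels is half the picture's height over the tangent of half this angle, whatever the lens; pixels are square), "cx", "cy" (the principal point, pixels), "extrinsics" (4x4, takes a point from camera to world coordinates). Camera axes: x right, y down, z forward; pixel columns grow to the right and rows downward; lengths in m; the calibration is good to about 2 mm. A picture is of the moment at which its call begins. camera_model takes no time and is no camera call.
- r.finish_job(): hands the job in; it is judged then, once.
Trained networks look in the newest picture that a camera, given by its name, has taken for a name from the list of things; names that differ only in an ending like _2 or _b are one class to them, and where a whole thing is asked for, a point or a joint stands for the part that bears it (a point fixed in the world has none). Each returns a list of dicts, best first, with "conf" (0 to 1); they miss things now and then, are a little off and sometimes report something else, mostly with a low value. They report only what shows in the picture. A call takes as long as a camera call.
- vision.find_in(camera, thing): "uv" ([column, row] in pixels, amid what is visible of it).
- vision.cut_out(camera, thing): "region" (480x640 bool, what is visible of it) and "uv" ([column, row] in pixels, amid what is visible of it).
The state is a dict: "time_s": time; "joints": joint angles; "joint_velocities": joint speeds; "effort": joint torques, N m; "tcp_pos": TCP position; "ee_rot": TCP orientation; "wrist_force": force on the tool from outside, world axes, zero at the start; "moment": the same for the moment, N m; "gripper_width": opening from 0.0 (shut) to 1.0 (fully open); "gripper_force": force on a finger pad.
Only numpy, scipy, OpenCV 4.12 (cv2) and the standard library are available. Lean on these libraries where they do the work, as an engineer would, in place of code of your own. Each camera call takes 0.05 s, during which the arm holds its last target. There are 200 camera calls.

## Working session

There is one attempt and no reset: what is moved stays moved. The work goes in short steps, Python scripts to look and compute and a shell command to move; the robot and the scene stay as the last step left them, time stands still between calls to the robot, and variables do not carry over. Pictures are saved under pics/ and viewed, at most 14 in all, crops included, and the job is handed in when it is done.

```bash
mkdir -p pics; cat > h.py <<'E'
import numpy as np, cv2
from station import r, vision
def pts(cam, depth):
    m=vision.camera_model(cam); f=240/np.tan(np.radians(m["vertical_fov"]/2))
    v,u=np.mgrid[0:480,0:640]
    P=np.stack([(u-m["cx"])/f*depth,(v-m["cy"])/f*depth,depth],-1)
    T=np.array(m["extrinsics"]); return P@T[:3,:3].T+T[:3,3]
E
python3 - <<'E'
from h import *
for c in ("scene","top"):
    p,d=vision.capture(c); cv2.imwrite(f"pics/{c}0.png",p[:,:,::-1])
    P=pts(c,d); np.save(f"{c}.npy",P)
    m=vision.camera_model(c); print(c,np.round(m["extrinsics"],3).tolist(),m["vertical_fov"])
    for t in ["stick_a","eraser","sharpener","offcut","lane_tray","square_tray","round_dish","glue_bottle","screw_tin"]:
        for o in vision.cut_out(c,t)[:3]:
            q=P[o["region"]&(d>0)]
            if len(q)<5: continue
            z=np.percentile(q[:,2],90); top=q[q[:,2]>z-.006]
            (cx,cy),(w,h),a=cv2.minAreaRect((top[:,:2]*1000).astype(np.float32))
            print(t,round(o["conf"],2),np.round(o["uv"]),len(q),"z90 %.3f"%z,"rect",round(cx),round(cy),round(w),round(h),round(a))
s=r.sense();print(s["time_s"],np.round(s["ee_rot"],3).tolist(),s["tcp_pos"],s["gripper_width"])
E
```

```text
scene [[0.762, -0.375, 0.527, -0.034], [-0.647, -0.468, 0.602, -0.704], [0.021, -0.8, -0.6, 0.744], [0.0, 0.0, 0.0, 1.0]] 43.278350455245324
stick_a 0.7 [254. 277.] 830 z90 0.023 rect 448 10 19 102 51
stick_a 0.62 [331. 166.] 1308 z90 0.118 rect 755 159 22 26 55
stick_a 0.59 [219. 247.] 666 z90 0.022 rect 442 120 20 103 72
eraser 0.73 [324. 355.] 322 z90 0.012 rect 424 -222 20 40 14
sharpener 0.6 [179. 227.] 73 z90 0.011 rect 422 241 30 14 68
offcut 0.8 [290. 309.] 803 z90 0.028 rect 438 -106 32 61 60
lane_tray 0.65 [255. 202.] 2911 z90 0.015 rect 602 217 150 151 80
square_tray 0.82 [381. 295.] 4077 z90 0.015 rect 592 -180 133 132 11
round_dish 0.7 [306. 241.] 2893 z90 0.011 rect 593 30 155 150 79
round_dish 0.38 [326. 355.] 315 z90 0.013 rect 424 -222 21 40 13
glue_bottle 0.55 [327. 168.] 1255 z90 0.119 rect 755 159 22 26 55
screw_tin 0.85 [388. 208.] 1001 z90 0.068 rect 771 -18 60 52 45
top [[-0.014, -0.981, 0.195, 0.407], [-1.0, 0.01, -0.025, 0.018], [0.023, -0.195, -0.981, 0.982], [0.0, 0.0, 0.0, 1.0]] 46.37732562671994
stick_a 0.94 [243. 333.] 592 z90 0.025 rect 445 121 14 103 7
[... 196 characters left out ...]
er 0.59 [175. 344.] 90 z90 0.015 rect 424 240 22 12 72
offcut 0.65 [378. 332.] 697 z90 0.030 rect 441 -105 28 62 58
lane_tray 0.69 [442. 339.] 309 z90 0.015 rect 427 -221 19 42 17
lane_tray 0.62 [190. 236.] 7038 z90 0.017 rect 605 217 145 151 79
square_tray 0.71 [411. 241.] 5525 z90 0.017 rect 595 -179 130 131 10
round_dish 0.57 [294. 243.] 5695 z90 0.012 rect 596 30 150 150 89
glue_bottle 0.92 [219. 145.] 1319 z90 0.129 rect 761 163 26 25 12
glue_bottle 0.19 [307. 325.] 538 z90 0.026 rect 451 10 13 103 52
screw_tin 0.88 [323. 140.] 1174 z90 0.071 rect 774 -18 54 56 84
1.0 [[0.915, -0.403, -0.0], [-0.403, -0.915, 0.0], [-0.0, -0.0, -1.0]] [0.25184167 0.57198721 0.40474682] 0.9981223963350359
```

View pics/top0.png

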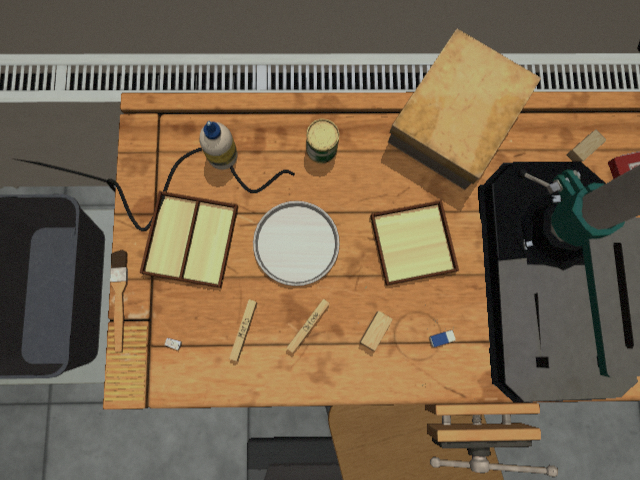

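```bash
python3 - <<'E'
from h import *
p=cv2.imread("pics/top0.png");P=np.load("top.npy")
# long-axis directions from points by region boxes
def ax(c,rad,zlo,zhi):
    m=(np.hypot(P[...,0]-c[0],P[...,1]-c[1])<rad)&(P[...,2]>zlo)&(P[...,2]<zhi)
    q=P[m][:,:2].astype(float); mm=q.mean(0); w,V=np.linalg.eigh(np.cov((q-mm).T)); v=V[:,1]
    R=cv2.minAreaRect((q*1000).astype(np.float32))
    print(np.round((q.min(0)+q.max(0))/2,4),"axis yaw %.1f"%(np.degrees(np.arctan2(v[1],v[0]))%180),np.round(R[0]),np.round(R[1]),round(R[2],1))
for n,c,rad,a,b in [("a",(.445,.121),.058,.019,.03),("b",(.451,.010),.058,.019,.03),("er",(.427,-.221),.03,.009,.02),("sh",(.424,.24),.03,.007,.02),("off",(.441,-.105),.045,.022,.035)]:
    print(n,end=" ");ax(c,rad,a,b)
# lane tray divider: high points near centre
m=(np.hypot(P[...,0]-.605,P[...,1]-.217)<.05)&(P[...,2]>.012)&(P[...,2]<.03)
q=P[m][:,:2];w,V=np.linalg.eigh(np.cov((q-q.mean(0)).T));print("div",q.mean(0),np.degrees(np.arctan2(*V[::-1,1]))%180,np.sqrt(w))
E
```

```text
a [0.4451 0.1204] axis yaw 161.9 [445. 121.] [ 14. 104.] 71.9
b [0.4517 0.0105] axis yaw 142.3 [451.  10.] [ 13. 104.] 52.2
er [ 0.4259 -0.2204] axis yaw 106.0 [ 427. -221.] [19. 42.] 17.1
sh [0.4239 0.2395] axis yaw 71.3 [424. 240.] [25. 15.] 70.0
off [ 0.4407 -0.1058] axis yaw 148.1 [ 441. -105.] [28. 62.] 58.3
div [0.60397645 0.21639402] 169.53744182580087 [0.0015739  0.02902688]
```

The top picture shows the sticks at (243,331) and (308,327), the offcut at (376,331), the eraser at (441,339) and the sharpener at (173,344). The trays are at (190,240), (296,243) and (413,243), and the networks' positions match.

```bash
cat >> h.py <<'E'
def pose():
    s=r.sense(); R=np.array(s["ee_rot"]); return np.array(s["tcp_pos"])*1000, np.degrees(np.arctan2(R[1,0],R[0,0])), s
def plan(*wps):
    """waypoints (x,y,z mm,yaw deg): print shift/turn in tool axes, each from the one before"""
    p,y,s=pose(); print("t %.2f tcp %s yaw %.1f w %.3f grip %.1f"%(s["time_s"],np.round(p,1),y,s["gripper_width"],s["gripper_force"]),"F",np.round(s["wrist_force"],1),"j",np.round(s["joints"]))
    for w in wps:
        c,n=np.cos(np.radians(y)),np.sin(np.radians(y)); d=np.array(w[:3])-p
        t=(y-w[3]+90)%180-90
        print(w,"-> shift %.1f %.1f %.1f turn %.1f rows %.1f"%(c*d[0]+n*d[1],n*d[0]-c*d[1],-d[2],t,max(np.linalg.norm(d)/41.7,abs(t)/7.16)))
        p,y=np.array(w[:3],float),y-t
E
python3 - <<'E'
from h import *
plan((444,120,260,162),(444,120,187,162),(444,120,260,162),(610,250,260,169.5),(610,250,192,169.5))
P=np.load("top.npy")
for u,v in [(465,183),(395,130),(460,35),(487,200),(488,340),(500,300),(130,370),(119,265),(540,185)]: print(u,v,np.round(P[v,u],3))
E
```

```text
t 1.00 tcp [251.8 572.  404.7] yaw -23.8 w 0.998 grip 0.0 F [ 0.8  0.  -0.7] j [ 81.  22.   0.  -0. -68. -15.]
(444, 120, 260, 162) -> shift 358.0 336.2 144.7 turn -5.8 rows 12.3
(444, 120, 187, 162) -> shift 0.0 -0.0 73.0 turn 0.0 rows 1.8
(444, 120, 260, 162) -> shift 0.0 -0.0 -73.0 turn 0.0 rows 1.8
(610, 250, 260, 169.5) -> shift 117.7 -174.9 -0.0 turn -7.5 rows 5.1
(610, 250, 192, 169.5) -> shift 0.0 -0.0 68.0 turn 0.0 rows 1.6
465 183 [ 0.693 -0.269  0.041]
395 130 [ 0.776 -0.142  0.082]
460 35 [ 0.948 -0.262  0.092]
487 200 [ 0.664 -0.309  0.033]
488 340 [ 0.422 -0.303  0.001]
500 300 [ 0.486 -0.31   0.054]
130 370 [ 0.38   0.313 -0.003]
119 265 [0.559 0.338 0.009]
540 185 [ 0.684 -0.395  0.056]
```

```bash
python3 -m creep '[[1,179,168,72,0,0,-3],[1,179,168,72,0,0,-3],[1,179,168,72,0,0,-3],[1,179,168,72,0,0,-3],[1,179,168,72,0,0,-3],[1,179,168,72,0,0,-3],[1,179,168,72,0,0,-3],[1,179,168,72,0,0,-3]]'
python3 -c "
from h import *
plan((444,120,260,162))"
```

```text
time_s: 1.67
tcp_pos: [0.3485, 0.3438, 0.3323]
ee_rot: [[0.934, -0.358, -0.001], [-0.358, -0.934, -0.002], [-0.0, 0.002, -1.0]]
wrist_force: [0.3, 0.1, -0.0]
gripper_width: 1.001
gripper_force: 0.0
t 1.67 tcp [348.5 343.8 332.3] yaw -21.0 w 1.001 grip 0.0 F [ 0.3  0.1 -0. ] j [ 64.  13. -24.  -0. -53.   5.]
(444, 120, 260, 162) -> shift 169.2 174.8 72.3 turn -3.0 rows 6.1
```

```bash
python3 -m creep '[[0,169,175,72,0,0,-3],[0,169,175,72,0,0,-3],[0,169,175,72,0,0,-3],[0,169,175,72,0,0,-3],[0,169,175,72,0,0,-3],[0,169,175,72,0,0,-3],[0,169,175,72,0,0,-3],[0,169,175,72,0,0,-3]]' >/dev/null
python3 -c "
from h import *
plan((444,120,260,162),(444,120,187,162))"
```

```text
t 2.33 tcp [445.1 121.8 260.4] yaw -17.9 w 0.530 grip 0.0 F [ 0.3  0.8 -0.1] j [ 36.  16. -33.   0. -41.  36.]
(444, 120, 260, 162) -> shift -0.4 2.1 0.4 turn 0.1 rows 0.1
(444, 120, 187, 162) -> shift 0.0 -0.0 73.0 turn 0.0 rows 1.8
```

```bash
python3 -m creep '[[0,0,1,30,0,0,0],[0,0,1,55,0,0,0],[0,0,1,73,0,0,0],[0,0,1,73,0,0,0],[-1,0,1,73,0,0,0],[-1,0,1,73,0,0,0],[-1,0,1,73,0,0,0],[-1,0,1,73,0,0,0]]'
python3 -m creep '[[-1,0,0,0,0,0,0],[-1,0,0,0,0,0,0],[-1,0,0,0,0,0,0],[-1,0,0,-20,0,0,0],[-1,0,0,-50,0,0,0],[-1,0,0,-73,0,0,0],[-1,0,0,-73,0,0,0],[-1,0,0,-73,0,0,0]]'
python3 -c "
from h import *
plan((610,250,260,169.5),(610,250,192,169.5))"
```

```text
time_s: 3.0
tcp_pos: [0.444, 0.1223, 0.1891]
ee_rot: [[0.953, -0.304, 0.003], [-0.304, -0.953, 0.002], [0.002, -0.003, -1.0]]
wrist_force: [-0.2, 0.2, -0.3]
gripper_width: 0.28
gripper_force: 0.0
time_s: 3.67
tcp_pos: [0.4437, 0.1216, 0.2619]
ee_rot: [[0.952, -0.305, 0.003], [-0.305, -0.952, 0.002], [0.002, -0.003, -1.0]]
wrist_force: [-0.0, 0.4, -0.7]
gripper_width: 0.148
gripper_force: 30.0
t 3.67 tcp [443.7 121.6 261.9] yaw -17.8 w 0.148 grip 30.0 F [-0.   0.4 -0.7] j [ 36.  16. -33.  -0. -41.  37.]
(610, 250, 260, 169.5) -> shift 119.1 -173.1 1.9 turn -7.3 rows 5.0
(610, 250, 192, 169.5) -> shift 0.0 -0.0 68.0 turn 0.0 rows 1.6
```

```bash
python3 -m creep '[[-1,30,-43,0,0,0,-2],[-1,60,-86,0,0,0,-4],[-1,90,-130,1,0,0,-6],[-1,119,-173,2,0,0,-7],[-1,119,-173,2,0,0,-7],[-1,119,-173,2,0,0,-7],[-1,119,-173,2,0,0,-7],[-1,119,-173,2,0,0,-7]]' >/dev/null
python3 -c "
from h import *
plan((610,250,194,169.5),(610,250,260,169.5),(449.5,10,260,142.3),(449.5,10,187,142.3))"
```

```text
t 4.33 tcp [609.  249.5 256.3] yaw -10.8 w 0.148 grip 30.0 F [-0.3 -0.2 -0.3] j [ 36.  33.  -5.  -0. -53.  43.]
(610, 250, 194, 169.5) -> shift 0.9 -0.7 62.3 turn -0.3 rows 1.5
(610, 250, 260, 169.5) -> shift 0.0 -0.0 -66.0 turn 0.0 rows 1.6
(449.5, 10, 260, 142.3) -> shift -114.1 265.2 -0.0 turn 27.2 rows 6.9
(449.5, 10, 187, 142.3) -> shift 0.0 -0.0 73.0 turn 0.0 rows 1.8
```

```bash
python3 -m creep '[[-1,0,0,30,0,0,0],[-1,0,0,50,0,0,0],[-1,0,0,62,0,0,0],[-1,0,0,62,0,0,0],[-1,0,0,62,0,0,0],[-0.5,0,0,62,0,0,0],[-0.5,0,0,62,0,0,0],[-0.5,0,0,62,0,0,0]]'
python3 -m creep '[[-0.5,0,0,-10,0,0,0],[-0.5,0,0,-45,0,0,0],[-0.5,0,0,-66,0,0,0],[-0.5,0,0,-66,0,0,0],[-0.5,0,0,-66,0,0,0]]' |grep -v rot
python3 -c "
from h import *
plan((449.5,10,260,142.3),(449.5,10,187,142.3))"
```

```text
time_s: 5.0
tcp_pos: [0.61, 0.2502, 0.1982]
ee_rot: [[0.982, -0.187, 0.002], [-0.187, -0.982, 0.001], [0.002, -0.002, -1.0]]
wrist_force: [0.3, -0.0, -0.5]
gripper_width: 0.236
gripper_force: 0.0
time_s: 5.42
tcp_pos: [0.6101, 0.2503, 0.2658]
wrist_force: [-0.1, 0.9, -0.5]
gripper_width: 0.252
gripper_force: 0.0
t 5.42 tcp [610.1 250.3 265.8] yaw -10.8 w 0.252 grip 0.0 F [-0.1  0.9 -0.5] j [ 36.  32.  -4.   0. -53.  43.]
(449.5, 10, 260, 142.3) -> shift -112.9 266.0 5.8 turn 26.9 rows 6.9
(449.5, 10, 187, 142.3) -> shift 0.0 -0.0 73.0 turn 0.0 rows 1.8
```

```bash
python3 -m creep '[[0,-113,266,6,0,0,27],[0,-113,266,6,0,0,27],[0,-113,266,6,0,0,27],[0,-113,266,6,0,0,27],[0,-113,266,6,0,0,27],[0,-113,266,6,0,0,27],[0,-113,266,6,0,0,27],[0,-113,266,6,0,0,27]]' >/dev/null
python3 -m creep '[[0,0,0,0,0,0,0],[0,0,0,0,0,0,0]]' >/dev/null
python3 -c "
from h import *
plan((449.5,10,260,142.3),(449.5,10,188,142.3))
p,d=vision.capture('top');cv2.imwrite('pics/t1.png',cv2.resize(p[180:380,100:360,::-1],None,fx=2.5,fy=2.5))"
```

```text
t 6.25 tcp [449.3   9.8 256.9] yaw -37.8 w 0.500 grip 0.0 F [0.2 0.2 0.2] j [ 22.  15. -35.   0. -40.  30.]
(449.5, 10, 260, 142.3) -> shift -0.0 -0.3 -3.1 turn -0.1 rows 0.1
(449.5, 10, 188, 142.3) -> shift 0.0 -0.0 72.0 turn 0.0 rows 1.7
```

View pics/t1.png

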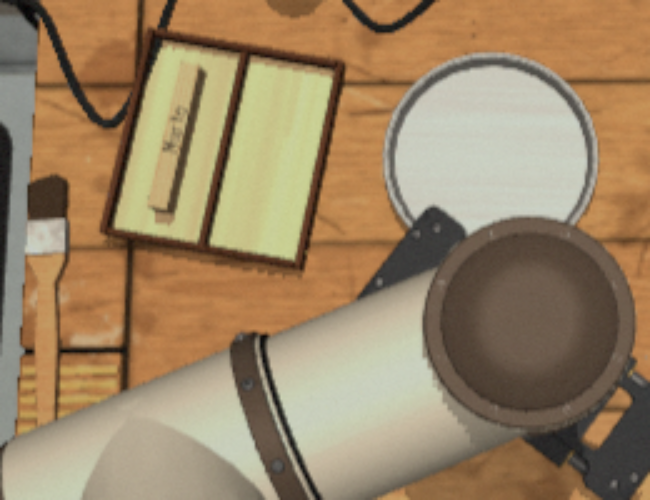

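The first stick lies flat in the left lane, at crop pixel (180,140). The arm is above stick_b.

```bash
python3 -m creep '[[0,0,0,30,0,0,0],[0,0,0,55,0,0,0],[0,0,0,69,0,0,0],[0,0,0,69,0,0,0],[-1,0,0,69,0,0,0],[-1,0,0,69,0,0,0],[-1,0,0,69,0,0,0],[-1,0,0,69,0,0,0]]' |grep -v rot
python3 -m creep '[[-1,0,0,0,0,0,0],[-1,0,0,0,0,0,0],[-1,0,0,0,0,0,0],[-1,0,0,-20,0,0,0],[-1,0,0,-50,0,0,0],[-1,0,0,-73,0,0,0],[-1,0,0,-73,0,0,0],[-1,0,0,-73,0,0,0]]'|grep -v rot
python3 -c "
from h import *
plan((597.5,183.5,260,169.5),(597.5,183.5,192,169.5))"
```

```text
time_s: 6.97
tcp_pos: [0.4495, 0.0101, 0.1887]
wrist_force: [0.1, 0.6, 0.4]
gripper_width: 0.28
gripper_force: 0.0
time_s: 7.63
tcp_pos: [0.4491, 0.0098, 0.262]
wrist_force: [-0.2, -0.2, -0.4]
gripper_width: 0.153
gripper_force: 30.0
t 7.63 tcp [449.1   9.8 262. ] yaw -37.8 w 0.153 grip 30.0 F [-0.2 -0.2 -0.4] j [ 22.  15. -35.  -0. -40.  30.]
(597.5, 183.5, 260, 169.5) -> shift 10.9 -228.2 2.0 turn -27.3 rows 5.5
(597.5, 183.5, 192, 169.5) -> shift 0.0 -0.0 68.0 turn 0.0 rows 1.6
```

```bash
python3 -m creep '[[-1,2,-40,1,0,0,-5],[-1,4,-80,2,0,0,-10],[-1,6,-120,2,0,0,-15],[-1,8,-160,2,0,0,-20],[-1,10,-200,2,0,0,-25],[-1,11,-228,2,0,0,-27],[-1,11,-228,2,0,0,-27],[-1,11,-228,2,0,0,-27]]' >/dev/null
python3 -m creep '[[-1,0,0,0,0,0,0],[-1,0,0,0,0,0,0]]' >/dev/null
python3 -c "
from h import *
plan((597.5,183.5,194,169.5),(597.5,183.5,260,169.5),(425.5,-221,260,106.5))"
```

```text
t 8.47 tcp [596.5 182.3 257.7] yaw -10.8 w 0.149 grip 30.0 F [-0.3  1.1 -0.5] j [ 32.  30. -10.  -0. -50.  47.]
(597.5, 183.5, 194, 169.5) -> shift 0.8 -1.4 63.7 turn -0.3 rows 1.5
(597.5, 183.5, 260, 169.5) -> shift 0.0 -0.0 -66.0 turn 0.0 rows 1.6
(425.5, -221, 260, 106.5) -> shift -95.4 429.1 -0.0 turn 63.0 rows 10.5
```

```bash
python3 -m creep '[[-1,1,-1,30,0,0,0],[-1,1,-1,50,0,0,0],[-1,1,-1,64,0,0,0],[-1,1,-1,64,0,0,0],[-1,1,-1,64,0,0,0],[-0.5,1,-1,64,0,0,0],[-0.5,1,-1,64,0,0,0],[-0.5,1,-1,64,0,0,0]]' |grep -v rot
python3 -m creep '[[-0.5,0,0,-10,0,0,0],[-0.5,0,0,-45,0,0,0],[-0.5,0,0,-66,0,0,0],[-0.5,0,0,-66,0,0,0],[-0.5,0,0,-66,0,0,0]]' |grep -v rot
python3 -m creep '[[0,-48,215,0,0,0,32],[0,-48,215,0,0,0,32],[0,-48,215,0,0,0,32],[0,-48,215,0,0,0,32],[0,-48,215,0,0,0,32],[0,-48,215,0,0,0,32],[0,-48,215,0,0,0,32],[0,-48,215,0,0,0,32]]' >/dev/null
python3 -c "
from h import *
plan((425.5,-221,260,106.5))"
```

```text
time_s: 9.13
tcp_pos: [0.5986, 0.184, 0.1957]
wrist_force: [-0.2, -0.0, -0.1]
gripper_width: 0.234
gripper_force: 0.0
time_s: 9.55
tcp_pos: [0.5988, 0.1843, 0.2636]
wrist_force: [0.6, 0.2, -1.0]
gripper_width: 0.249
gripper_force: 0.0
t 10.22 tcp [511.1 -18.6 260.7] yaw -42.8 w 0.498 grip 0.0 F [ 0.9 -0.4  0.3] j [ 16.  20. -26.   0. -44.  31.]
(425.5, -221, 260, 106.5) -> shift 74.8 206.6 0.7 turn 30.7 rows 5.3
```

```bash
python3 -m creep '[[0.1,75,207,1,0,0,31],[0.1,75,207,1,0,0,31],[0.1,75,207,1,0,0,31],[0.1,75,207,1,0,0,31],[0.1,75,207,1,0,0,31],[0.1,75,207,1,0,0,31],[0.1,75,207,1,0,0,31],[0.1,75,207,1,0,0,31]]' >/dev/null
python3 -m creep '[[0.1,0,0,0,0,0,0],[0.1,0,0,0,0,0,0]]' >/dev/null
python3 -c "
from h import *
plan((425.5,-221,185.5,106.5))
p,d=vision.capture('top');cv2.imwrite('pics/t2.png',cv2.resize(p[180:380,100:500,::-1],None,fx=2,fy=2))"
```

```text
t 11.05 tcp [ 426.8 -219.8  259.7] yaw -73.6 w 0.553 grip 0.0 F [0.5 0.1 0.3] j [ -8.  18. -31.  -0. -42.  24.]
(425.5, -221, 185.5, 106.5) -> shift 0.8 1.6 74.2 turn -0.1 rows 1.8
```

View pics/t2.png

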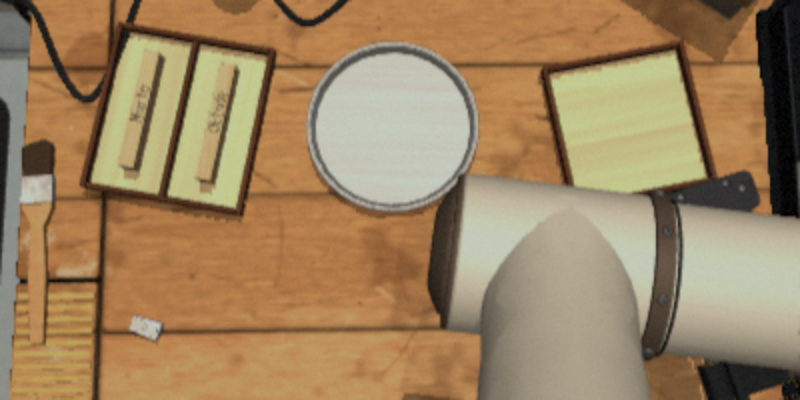

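Both sticks lie flat in their lanes, at (140,110) and (220,120). The dish and the square tray are still empty.

```bash
python3 -m creep '[[0.1,1,2,30,0,0,0],[0.1,1,2,55,0,0,0],[0.1,1,2,74,0,0,0],[0.1,1,2,74,0,0,0],[-1,1,2,74,0,0,0],[-1,1,2,74,0,0,0],[-1,1,2,74,0,0,0],[-1,1,2,74,0,0,0]]' |grep -v rot
python3 -m creep '[[-1,0,0,0,0,0,0],[-1,0,0,0,0,0,0],[-1,0,0,0,0,0,0],[-1,0,0,-20,0,0,0],[-1,0,0,-50,0,0,0],[-1,0,0,-73,0,0,0],[-1,0,0,-73,0,0,0],[-1,0,0,-73,0,0,0]]'|grep -v rot
python3 -c "
from h import *
plan((594,4,260,0))"
```

```text
time_s: 11.77
tcp_pos: [0.4243, -0.2223, 0.1863]
wrist_force: [0.5, -0.0, 0.2]
gripper_width: 0.327
gripper_force: 0.0
time_s: 12.43
tcp_pos: [0.4242, -0.2226, 0.26]
wrist_force: [-0.7, 0.7, 0.3]
gripper_width: 0.219
gripper_force: 30.0
t 12.43 tcp [ 424.2 -222.6  260. ] yaw -73.8 w 0.219 grip 30.0 F [-0.7  0.7  0.3] j [ -8.  18. -31.  -0. -42.  24.]
(594, 4, 260, 0) -> shift -170.2 -226.3 -0.0 turn -73.8 rows 10.3
```

```bash
python3 -m creep '[[-1,-21,-28,0,0,0,-6],[-1,-43,-57,0,0,0,-12],[-1,-64,-85,0,0,0,-18],[-1,-85,-113,0,0,0,-25],[-1,-106,-141,0,0,0,-31],[-1,-128,-170,0,0,0,-37],[-1,-149,-198,0,0,0,-43],[-1,-170,-226,0,0,0,-50]]' >/dev/null
python3 -m creep '[[-1,0,0,0,0,0,-7],[-1,0,0,0,0,0,-14],[-1,0,0,0,0,0,-20],[-1,0,0,0,0,0,-24],[-1,0,0,0,0,0,-24],[-1,0,0,0,0,0,-24]]' >/dev/null
python3 -c "
from h import *
plan((594,4,191,0),(594,4,260,0),(422.5,240,260,70))"
```

```text
t 13.60 tcp [593.2   3.7 257.3] yaw 0.1 w 0.222 grip 30.0 F [-0.5  0.6 -0.6] j [ 16.  27. -15.  -0. -48.  74.]
(594, 4, 191, 0) -> shift 0.8 -0.3 66.3 turn 0.1 rows 1.6
(594, 4, 260, 0) -> shift 0.0 0.0 -69.0 turn 0.0 rows 1.7
(422.5, 240, 260, 70) -> shift -171.5 -236.0 -0.0 turn -70.0 rows 9.8
```

```bash
python3 -m creep '[[-1,1,0,30,0,0,0],[-1,1,0,52,0,0,0],[-1,1,0,67,0,0,0],[-1,1,0,67,0,0,0],[-1,1,0,67,0,0,0],[-0.3,1,0,67,0,0,0],[-0.3,1,0,67,0,0,0],[-0.3,1,0,67,0,0,0]]' |grep -v rot
python3 -m creep '[[-0.3,0,0,-10,0,0,0],[-0.3,0,0,-45,0,0,0],[-0.3,0,0,-69,0,0,0],[-0.3,0,0,-69,0,0,0],[-0.3,0,0,-69,0,0,0]]' |grep -v rot
python3 -m creep '[[0,-140,-190,0,0,0,-50],[0,-140,-190,0,0,0,-50],[0,-140,-190,0,0,0,-50],[0,-140,-190,0,0,0,-50],[0,-140,-190,0,0,0,-50],[0,-140,-190,0,0,0,-50],[0,-140,-190,0,0,0,-50],[0,-140,-190,0,0,0,-50]]' >/dev/null
python3 -c "
from h import *
plan((422.5,240,260,70))"
```

```text
time_s: 14.27
tcp_pos: [0.5947, 0.0039, 0.1925]
wrist_force: [0.2, 0.0, 0.3]
gripper_width: 0.324
gripper_force: 0.0
time_s: 14.68
tcp_pos: [0.5949, 0.004, 0.2637]
wrist_force: [0.1, -0.9, 0.5]
gripper_width: 0.349
gripper_force: 0.0
t 15.35 tcp [452.5 194.4 260.5] yaw 50.5 w 0.503 grip 0.0 F [ 0.2 -0.4 -0.5] j [ 42.  19. -29.  -0. -43.  98.]
(422.5, 240, 260, 70) -> shift 16.2 -52.2 0.5 turn -19.5 rows 2.7
```

```bash
python3 -m creep '[[-0.1,16,-52,0,0,0,-20],[-0.1,16,-52,0,0,0,-20],[-0.1,16,-52,0,0,0,-20],[-0.1,16,-52,0,0,0,-20],[-0.1,16,-52,0,0,0,-20],[-0.1,16,-52,0,0,0,-20]]' >/dev/null
python3 -c "
from h import *
plan((422.5,240,185,70))
P=np.load('top.npy');print(np.round(P[340:350,165:185,2].max(),3))"
```

```text
t 15.85 tcp [424.4 238.1 260.5] yaw 69.9 w 0.449 grip 0.0 F [ 0.4 -0.1  1.3] j [ 48.  18. -30.  -0. -42. 111.]
(422.5, 240, 185, 70) -> shift 1.1 -2.4 75.5 turn -0.1 rows 1.8
0.982
```

```bash
python3 -m creep '[[-0.1,1,-2,30,0,0,0],[-0.1,1,-2,55,0,0,0],[-0.1,1,-2,75,0,0,0],[-0.1,1,-2,75,0,0,0],[-1,1,-2,75,0,0,0],[-1,1,-2,75,0,0,0],[-1,1,-2,75,0,0,0],[-1,1,-2,75,0,0,0]]' |grep -v rot
python3 -m creep '[[-1,0,0,0,0,0,0],[-1,0,0,0,0,0,0],[-1,0,0,0,0,0,0],[-1,0,0,-20,0,0,0],[-1,0,0,-50,0,0,0],[-1,0,0,-73,0,0,0],[-1,0,0,-73,0,0,0],[-1,0,0,-73,0,0,0]]'|grep -v rot
python3 -c "
from h import *
plan((594,55,260,0))"
```

```text
time_s: 16.52
tcp_pos: [0.4227, 0.2403, 0.1862]
wrist_force: [-0.4, 1.2, 0.1]
gripper_width: 0.229
gripper_force: 0.0
time_s: 17.18
tcp_pos: [0.4225, 0.2406, 0.26]
wrist_force: [-0.4, -0.8, -0.5]
gripper_width: 0.169
gripper_force: 30.0
t 17.18 tcp [422.5 240.6 260. ] yaw 70.2 w 0.169 grip 30.0 F [-0.4 -0.8 -0.5] j [ 49.  18. -30.  -0. -42. 111.]
(594, 55, 260, 0) -> shift -116.6 224.2 0.0 turn 70.2 rows 9.8
```

```bash
python3 -m creep '[[-1,-15,28,0,0,0,6],[-1,-29,56,0,0,0,12],[-1,-44,84,0,0,0,18],[-1,-58,112,0,0,0,25],[-1,-73,140,0,0,0,31],[-1,-88,168,0,0,0,37],[-1,-102,196,0,0,0,43],[-1,-117,224,0,0,0,50]]' >/dev/null
python3 -m creep '[[-1,0,0,0,0,0,7],[-1,0,0,0,0,0,14],[-1,0,0,0,0,0,20],[-1,0,0,0,0,0,20],[-1,0,0,0,0,0,20],[-1,0,0,0,0,0,20]]' >/dev/null
python3 -c "
from h import *
plan((594,55,190.5,0),(594,55,260,0),(439,-105.5,260,148.2))"
```

```text
t 18.35 tcp [593.4  54.7 257.9] yaw 0.4 w 0.168 grip 30.0 F [-0.1 -0.3 -0.3] j [ 21.  27. -14.  -0. -48.  70.]
(594, 55, 190.5, 0) -> shift 0.6 -0.3 67.4 turn 0.4 rows 1.6
(594, 55, 260, 0) -> shift 0.0 -0.0 -69.5 turn 0.0 rows 1.7
(439, -105.5, 260, 148.2) -> shift -155.0 160.5 -0.0 turn 31.8 rows 5.4
```

```bash
python3 -m creep '[[-1,1,0,30,0,0,0],[-1,1,0,52,0,0,0],[-1,1,0,68,0,0,0],[-1,1,0,68,0,0,0],[-1,1,0,68,0,0,0],[-0.4,1,0,68,0,0,0],[-0.4,1,0,68,0,0,0],[-0.4,1,0,68,0,0,0]]' |grep -v rot
python3 -m creep '[[-0.4,0,0,-10,0,0,0],[-0.4,0,0,-45,0,0,0],[-0.4,0,0,-69,0,0,0],[-0.4,0,0,-69,0,0,0],[-0.4,0,0,-69,0,0,0]]' |grep -v rot
python3 -m creep '[[0.3,-155,160,3,0,0,32],[0.3,-155,160,3,0,0,32],[0.3,-155,160,3,0,0,32],[0.3,-155,160,3,0,0,32],[0.3,-155,160,3,0,0,32],[0.3,-155,160,3,0,0,32],[0.3,-155,160,3,0,0,32],[0.3,-155,160,3,0,0,32]]' >/dev/null
python3 -c "
from h import *
plan((439,-105.5,190,148.2))"
```

```text
time_s: 19.02
tcp_pos: [0.5948, 0.0547, 0.1914]
wrist_force: [0.3, -0.4, -0.6]
gripper_width: 0.276
gripper_force: 0.0
time_s: 19.43
tcp_pos: [0.5951, 0.0547, 0.2627]
wrist_force: [0.4, 0.1, -1.8]
gripper_width: 0.297
gripper_force: 0.0
t 20.10 tcp [ 440.2 -106.4  256.8] yaw -31.8 w 0.643 grip 0.0 F [ 0.6 -0.   0.3] j [  7.  16. -34.   0. -40.  51.]
(439, -105.5, 190, 148.2) -> shift -1.5 -0.2 66.8 turn 0.0 rows 1.6
```

```bash
python3 -m creep '[[0.3,-1,0,30,0,0,0],[0.3,-1,0,52,0,0,0],[0.3,-1,0,66,0,0,0],[0.3,-1,0,66,0,0,0],[-1,-1,0,66,0,0,0],[-1,-1,0,66,0,0,0],[-1,-1,0,66,0,0,0],[-1,-1,0,66,0,0,0]]' |grep -v rot
python3 -m creep '[[-1,0,0,0,0,0,0],[-1,0,0,0,0,0,0],[-1,0,0,0,0,0,0],[-1,0,0,-20,0,0,0],[-1,0,0,-50,0,0,0],[-1,0,0,-70,0,0,0],[-1,0,0,-70,0,0,0],[-1,0,0,-70,0,0,0]]'|grep -v rot
python3 -c "
from h import *
plan((590,-179,260,10))"
```

```text
time_s: 20.77
tcp_pos: [0.4401, -0.1053, 0.1917]
wrist_force: [0.0, -0.6, 0.4]
gripper_width: 0.435
gripper_force: 0.0
time_s: 21.43
tcp_pos: [0.4395, -0.1055, 0.2617]
wrist_force: [-0.6, -0.2, -1.3]
gripper_width: 0.317
gripper_force: 30.0
t 21.43 tcp [ 439.5 -105.5  261.7] yaw -31.8 w 0.317 grip 30.0 F [-0.6 -0.2 -1.3] j [  7.  15. -34.  -0. -41.  51.]
(590, -179, 260, 10) -> shift 166.6 -16.8 1.7 turn -41.8 rows 5.8
```

```bash
python3 -m creep '[[-1,28,-3,0,0,0,-7],[-1,56,-6,0,0,0,-14],[-1,83,-9,0,0,0,-21],[-1,111,-11,0,0,0,-28],[-1,139,-14,0,0,0,-35],[-1,167,-17,0,0,0,-42],[-1,167,-17,0,0,0,-42],[-1,167,-17,0,0,0,-42]]' >/dev/null
python3 -m creep '[[-1,0,0,0,0,0,0],[-1,0,0,0,0,0,0]]' >/dev/null
python3 -c "
from h import *
plan((590,-179,196,10))"
```

```text
t 22.27 tcp [ 589.4 -178.7  259.7] yaw 10.2 w 0.320 grip 30.0 F [ 0.3 -0.  -0.5] j [ -2.  29. -11.  -0. -50. 102.]
(590, -179, 196, 10) -> shift 0.5 0.4 63.7 turn 0.2 rows 1.5
```

```bash
python3 -m creep '[[-1,0,0,30,0,0,0],[-1,0,0,50,0,0,0],[-1,0,0,65,0,0,0],[-1,0,0,65,0,0,0],[-1,0,0,65,0,0,0],[0,0,0,65,0,0,0],[0,0,0,65,0,0,0],[0,0,0,65,0,0,0]]' |grep -v rot
python3 -m creep '[[0,0,0,-10,0,0,0],[0,0,0,-45,0,0,0],[0,0,0,-80,0,0,0],[0,0,0,-110,0,0,0],[0,-40,0,-110,0,0,0],[0,-80,0,-110,0,0,0],[0,-120,0,-110,0,0,0],[0,-160,0,-110,0,0,0]]' |grep -v rot
python3 -m creep '[[0,0,0,0,0,0,0],[0,0,0,0,0,0,0],[0,0,0,0,0,0,0]]' >/dev/null
python3 - <<'E'
from h import *
for c in ("top","scene"):
    p,d=vision.capture(c); cv2.imwrite(f"pics/{c}9.png",p[:,:,::-1]); P=pts(c,d)
    for t in ["stick_a","eraser","sharpener","offcut"]:
        for o in vision.cut_out(c,t)[:2]:
            q=P[o["region"]&(d>0)]
            if len(q)<5: continue
            z=np.percentile(q[:,2],90); top=q[q[:,2]>z-.005]
            R=cv2.minAreaRect((top[:,:2]*1000).astype(np.float32))
            print(c,t,round(o["conf"],2),"ztop %.3f"%z,np.round(R[0]),np.round(R[1]))
E
```

```text
time_s: 22.93
tcp_pos: [0.5904, -0.1789, 0.1964]
wrist_force: [0.8, -1.1, 0.2]
gripper_width: 0.453
gripper_force: 0.0
time_s: 23.6
tcp_pos: [0.4311, -0.2075, 0.3068]
wrist_force: [-1.1, -0.7, -0.9]
gripper_width: 0.499
gripper_force: 0.0
top stick_a 0.82 ztop 0.029 [599. 182.] [ 14. 103.]
top stick_a 0.74 ztop 0.029 [611. 248.] [ 15. 105.]
top eraser 0.55 ztop 0.018 [593.   3.] [18. 41.]
top offcut 0.81 ztop 0.034 [ 590. -178.] [62. 29.]
scene stick_a 0.97 ztop 0.026 [597. 182.] [ 20. 105.]
scene stick_a 0.61 ztop 0.026 [608. 249.] [ 22. 104.]
scene offcut 0.91 ztop 0.031 [ 524. -223.] [212.  39.]
```

View pics/top9.png

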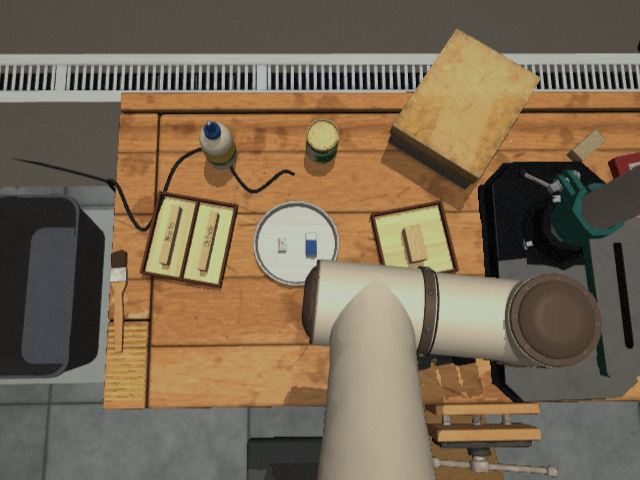

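View pics/scene9.png

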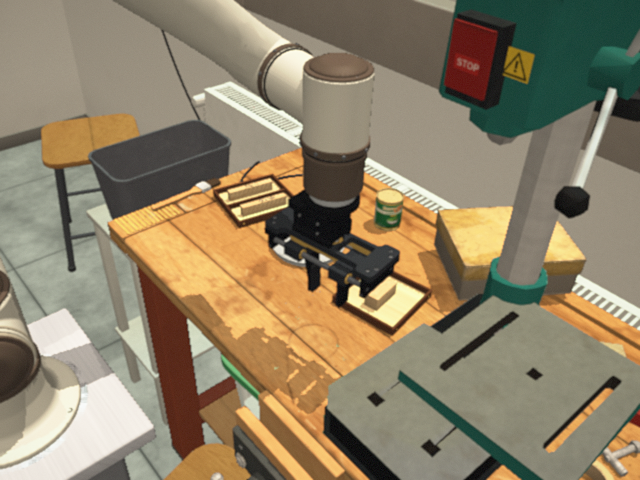

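The sticks are at (171,238) and (208,240), the sharpener at (282,244), the eraser at (311,244) and the offcut at (414,244). All lie inside their trays, and the bottle and tin have not moved. The arm is clear. The networks missed the sharpener, so I'll check its top height before handing in.

```bash
python3 - <<'E'
from h import *
p,d=vision.capture("top");P=pts("top",d)
m=(np.hypot(P[...,0]-.594,P[...,1]-.055)<.025)&(P[...,2]>.012)
q=P[m];z=q[:,2];R=cv2.minAreaRect((q[:,:2]*1000).astype(np.float32));print(len(q),np.percentile(z,[10,50,90]).round(3),R)
if len(q)>20 and np.median(z)<.021 and np.percentile(z,90)<.022: print("finish",r.finish_job())
E
```

```text
99 [0.013 0.014 0.017] ((595.0484008789062, 54.0242919921875), (23.879423141479492, 14.007375717163086), 0.37114226818084717)
the job is handed in; nothing more can be done
finish None
```

All five pieces are lying flat in their trays: one stick per lane, the eraser and sharpener side by side in the dish, and the offcut in the square tray. The bottle and tin are untouched, and I handed the job in at about 24 s of robot time.

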